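# Clamp the project box in the drilling fixture

## Task

Get the die-cast aluminium box clamped for drilling, touching things with the fingers only. With a finger, swing the clamp strap round over the box until it comes up against its stop; then push the cam lever all the way down so that the strap's foot presses on the lid. The box must stay down in its place against the locating pins, and the other things on the bench stay where they are.

Things in the scene. Friction and masses are not known exactly. Their poses are not given: they have to be found in the camera images.
- fixture: Drilling fixture: dark steel plate 150 mm (x) by 200 mm (y), 15 mm thick, fast on the bench; origin at the centre of its underside, z up. Locating pins (8 mm thick, 14 mm above the plate) stand round the box: two on its -y side, one on its +x side. A round steel column, 58 mm across its flange, carries the swing clamp; its upright axis is at fixture x 0, y +40 mm.
- post_axis (a point): Point on the column's vertical axis at the strap's mid-height, 66 mm above the bench: the centre of the strap's swing. It does not move.
- swing (a joint): Strap angle about the column's axis, rad. 0: against its stop, over the middle of the box, pointing along fixture -y. Grows as it swings away, clockwise from above, toward fixture -x; limit 2.0. At angle s it points along (-sin s, -cos s) in fixture x, y. Stiff: about 2 N at 75 mm moves it; it stays where left. The cam lever turns with it.
- strap: Bright steel strap, 24 mm wide with a round end, 97 mm from the column's axis to its tip. With the lever up it lies 60 to 72 mm above the bench (the foot's nut and screw, 85 mm out, stand up to 86 mm); only the foot hangs below it. Origin on the column's axis at its underside; it points along its own -y, and at swing 0 its axes are parallel to the fixture's.
- strap_foot (a point): Centre of the underside of the strap's rubber foot (18 mm across, sprung, 10 mm below the strap), 85 mm out from the column's axis. With the lever up it is 50 mm above the bench, so that it passes 4 mm over the lid; the lever brings it down.
- cam_lever (a joint): Cam lever angle about its level pin, which crosses the column's axis 86 mm above the bench; rad. 0: up, leaning 10 degrees from upright away from the foot. Grows as it is pushed over away from the foot and down, in the upright plane of the strap; 1.3: fully down at its stop, 6 degrees above level. Stiff: about 3 N at the ball; stays where left. It lowers the strap evenly, by 7 mm in all.
- lever_ball (a point): Centre of the black ball, 22 mm across, on the end of the 10 mm lever rod, 80 mm from the lever's pin. At lever angle q the ball lies 80 mm x cos(1.4 - q) behind the column's axis (opposite the foot) and 80 mm x sin(1.4 - q) above the pin.
- box: The aluminium project box with a screwed lid: 110 mm (its x) by 60 mm (its y), 31 mm high, lying loose on the plate between the pins, lid 46 mm above the bench; origin at the centre of its underside. In place its centre is at fixture x 0, y -45 mm, its axes parallel to the fixture's.
- bottle: Clear plastic bottle, 48 mm across, 115 mm high, standing near the fixture; origin under its centre. To be left alone.
- tape: Roll of yellow tape lying flat, 72 mm across, 19 mm high; origin under its centre. To be left alone.
- bin: Small open green parts bin, 70 by 55 by 36 mm high; origin under its centre. To be left alone.
- screwdriver: Screwdriver lying on the bench on the robot's side of the fixture; to be left alone.
Mind the look-alikes: they are no part of the job. Of the things shaped like the box, the aluminium one is meant.

How it is judged:
On the way, in this order (a step that is already met when the one before it is completed fails the run):
1. the strap is swung over the box, to its stop, with the cam lever still up (value of joint swing below 0.1 rad and value of joint cam_lever below 0.5 rad), for 0.2 s.
2. the cam lever is pushed all the way down and the foot presses on the box (value of joint swing below 0.1 rad and value of joint cam_lever above 1.2 rad and contact force between strap and box above 4 N), for 0.2 s.
At the end, for the whole second after the job is handed in: Strap within 0.1 rad of its stop, cam lever within 0.1 rad of fully down and staying there, foot pressing on the box with over 4 N, box flat and still within 6 mm and 0.08 rad of its place at the pins; bottle, tape, bin and screwdriver within 20 mm of where they were (all of step 2 and x of box in the frame of fixture between -0.006 and 0.006 m and y of box in the frame of fixture between -0.051 and -0.039 m and angle between box's own z axis and vertical below 0.05 rad and angle between the x axis of box and the x axis of fixture, either way round below 0.08 rad and linear speed of box below 0.02 m/s and distance of each of bottle, tape, bin, screwdriver from where it was at the start of the episode below 0.02 m); the robot touches nothing.
It fails at once if the box is lifted off the plate (z of box in the frame of fixture above 0.023 m).
It fails at once if the box is shoved or carried out of its place (distance of box from where it was at the start of the episode above 0.02 m).
It fails at once if a bystander is lifted, knocked or pushed away (distance of any of bottle, tape, bin, screwdriver from where it was at the start of the episode above 0.03 m).
It fails at once if something other than the fingers pushes on the clamp or anything else (contact force between the arm and anything else above 5 N).
It also fails if it takes over 50 s, if anything falls off the work surface, if the arm or the gripper's body presses on something with over 40 N, if the wrist force passes 120 N, or if a joint passes its speed limit or range.

## Robot

A 6-joint arm with a two-finger parallel gripper is mounted at the origin on the work surface. World frame = base frame: x ahead of the robot, y to its left, z up, the work surface at z = 0. Lengths are in m, angles in rad, forces in N, time in s.
With the tool pointing down it reaches from about 0.275 to 0.875 m from the base axis. Payload 12.5 kg.
Tool frame: the origin (TCP) lies on the centre line of the jaws, within the pads' length; the fingertips stand r.finger_overhang ahead of it and the grasp point (between the pads) lies 3 mm ahead of it (r.finger_overhang is the distance from the TCP to the fingertips, in m); z points along the fingers, y is the line along which they close (so a half turn about z gives the same grasp; the last joint's range is limited). The gripper opens to 85 mm and grips with 20 to 120 N. Pads are 22 mm wide; open, the fingers measure 114 mm over their backs; the gripper's body (76 mm by 85 mm) begins 54 mm behind the grasp point. The pads swing forward as they close: fully open they stand 13 mm farther back than shut.
Start: joints at [1.223, 0.351, 1.652, -0, 1.139, -0.085], TCP at [0.143, 0.531, 0.253] pointing down, gripper open.
Joint ranges: [-2.75, 2.75], [-0.79, 2.1], [0.01, 2.65], [-1.57, 4.71], [0.07, 3.14], [-2.87, 2.87]. Speed limits (rad/s): [2.22, 2.22, 2.79, 3.14, 3.14, 3.14].

## Interface

Orientations are given as a unit quaternion [x, y, z, w].
In Python, from cell import r, optics gives the robot as it stands. The module is installed in compiled form; this text tells all that it offers. Calls block until the motion is done:
- r.move_to(position, orientation): joint-space move of the TCP to a pose.
- r.move_linear(position, rot=None, vel=0.15): straight line of the TCP; rot=None keeps the orientation; vel is the mean speed in m/s.
- r.set_joints(angles): joint-space move.
- r.set_gripper(opening, squeeze=None): opening from 0.0 (shut) to 1.0 (fully open); squeeze is the grip in N (None keeps the last); returns when the fingers have stopped.
- r.sleep(seconds).
- r.inverse_kinematics(position, orientation): joint angles nearest the present ones, or None.
- optics.get_image(name): name is "side" or "top"; returns a dict with "pixels" (384x512x3 uint8, red, green, blue), "depth" (384x512 float32, m along the optical axis (not along the pixel's ray), 0 where there is no reading), "fx", "fy", "cx", "cy" (pixels), "camera_from_world" (4x4, takes a point from world to camera coordinates). Camera axes: x right, y down, z forward; pixel columns grow to the right and rows downward; lengths in m; the calibration is good to about 2 mm. A picture is of the moment at which its call begins.
A pose or a line that the arm cannot do raises r.PlanningError and nothing moves.
- r.hand_in(): hands the job in; it is judged then, once.
Readings, each from a call of its own:
- r.current_t(): time.
- r.current_q(): joint angles.
- r.current_qvel(): joint speeds.
- r.current_effort(): joint torques, N m.
- r.current_tool_pos(): TCP position.
- r.current_ee_rot(): TCP orientation.
- r.current_contact_force(): force on the tool from outside, world axes, zero at the start.
- r.current_torque(): the same for the moment, N m.
- r.current_opening(): opening from 0.0 (shut) to 1.0 (fully open).
- r.current_finger_force(): force on a finger pad.
Only numpy, scipy, OpenCV 4.12 (cv2) and the standard library are available. Lean on these libraries where they do the work, as an engineer would, in place of code of your own. Each camera call takes 0.05 s, during which the arm holds its last target. There are 200 camera calls.

## Working session

There is one attempt and no reset: what is moved stays moved. The work goes in short steps, each a Python script; the robot and the scene stay as the last script left them, time stands still between calls to the robot, and variables do not carry over. Pictures are saved under pics/ and viewed, at most 10 in all, crops included, and the job is handed in when it is done.

```bash
mkdir -p pics; python3 - <<'E'
from cell import r, optics
import cv2, numpy as np, pickle
for n in ("top","side"):
    d=optics.get_image(n); pickle.dump(d,open(n+".pkl","wb"))
    cv2.imwrite(f"pics/{n}0.png",d["pixels"][:,:,::-1])
    print(n,d["fx"],d["cx"],d["cy"],np.linalg.inv(d["camera_from_world"]).round(3).tolist())
print(r.finger_overhang,r.current_ee_rot(),r.current_t())
E
```

```text
top 369.9547586730044 249.27506338089253 188.7462703977097 [[-0.012, -0.988, 0.155, 0.407], [-1.0, 0.01, -0.013, 0.019], [0.011, -0.156, -0.988, 1.031], [0.0, 0.0, 0.0, 1.0]]
side 347.41515732529547 257.9168329579171 185.37376097806026 [[-0.986, -0.127, 0.106, 0.479], [-0.165, 0.707, -0.687, 0.567], [0.012, -0.695, -0.718, 0.727], [0.0, 0.0, 0.0, 1.0]]
0.022 [ 1.31030319e-01  9.91378238e-01 -4.78684332e-04 -1.24986473e-04] 0.1
```

View pics/top0.png

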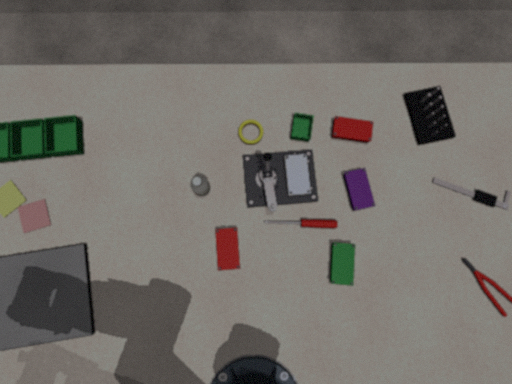

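View pics/side0.png

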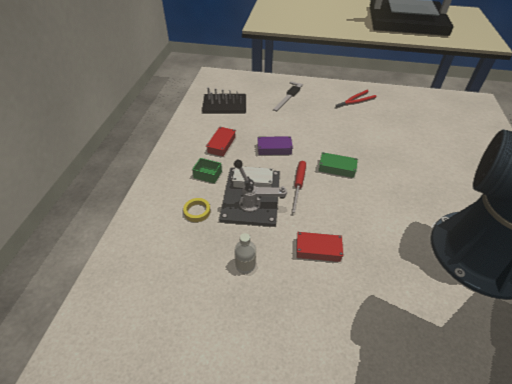

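The aluminium box is the silver one at top (298,174). The look-alikes are red (352,129), red (228,248), purple (359,189) and green (343,263), none of them in the fixture. The strap points image-down from the column at (267,180), with its foot end at (270,207). The lever ball is at (267,157). Next I'll measure and check with a crop.

```bash
cat > h.py <<'E'
import numpy as np, cv2
def cloud(d):
    D=d["depth"]; v,u=np.mgrid[:384,:512]
    P=np.stack([(u-d["cx"])/d["fx"]*D,(v-d["cy"])/d["fy"]*D,D,np.ones_like(D)],-1)
    return (P@np.linalg.inv(d["camera_from_world"]).T)[...,:3]
def ray(d,uv,z):
    M=np.linalg.inv(d["camera_from_world"]); uv=np.atleast_2d(uv)
    g=np.c_[(uv[:,0]-d["cx"])/d["fx"],(uv[:,1]-d["cy"])/d["fy"],np.ones(len(uv))]@M[:3,:3].T
    return M[:3,3]+g*((z-M[2,3])/g[:,2])[:,None]
E
python3 - <<'E'
import pickle
from h import *
d=pickle.load(open("top.pkl","rb")); im=d["pixels"]; W=cloud(d)
roi=np.zeros((384,512),np.uint8); roi[142:214,236:326]=1
hsv=cv2.cvtColor(im,cv2.COLOR_RGB2HSV)
m=((hsv[...,2]<85)&(hsv[...,1]<90)&(roi>0)).astype(np.uint8)
n,l,s,c=cv2.connectedComponentsWithStats(m); k=1+s[1:,4].argmax()
pts=np.argwhere(l==k)[:,::-1].astype(np.float32)
rect=cv2.boxPoints(cv2.minAreaRect(cv2.convexHull(pts)))
print("rect px",rect.tolist()); w=ray(d,rect,.015); print("corners",w.round(4).tolist(),"c",w.mean(0)); 
print([np.linalg.norm(w[i]-w[i-1]).round(4) for i in range(4)])
for lo,hi in((.008,.022),(.04,.05),(.055,.095),(.12,.2)):
    q=(roi>0)&(W[...,2]>lo)&(W[...,2]<hi)&(d["depth"]>0); p=W[q]
    print(lo,len(p),p.mean(0).round(4),p.min(0).round(4),p.max(0).round(4), cv2.minAreaRect((p[:,:2]*1000).astype(np.float32)))
c=im[136:220,230:340]; cv2.imwrite("pics/crop.png",cv2.resize(c[:,:,::-1],None,fx=7,fy=7,interpolation=cv2.INTER_CUBIC))
E
```

```text
rect px [[241.33624267578125, 153.3640899658203], [312.4187927246094, 146.7517547607422], [317.4847412109375, 201.2107391357422], [246.40219116210938, 207.8230743408203]]
corners [[0.668, 0.0263, 0.015], [0.6854, -0.1755, 0.015], [0.5298, -0.1835, 0.015], [0.5135, 0.0136, 0.015]] c [ 0.59916748 -0.07976872  0.015     ]
[np.float64(0.155), np.float64(0.2025), np.float64(0.1558), np.float64(0.1978)]
0.008 2301 [ 0.5959 -0.0687  0.0152] [ 0.5165 -0.186   0.0082] [0.7016 0.0218 0.022 ] ((615.279052734375, -80.19017028808594), (183.80516052246094, 200.43353271484375), 4.2507219314575195)
0.04 862 [ 0.6012 -0.1254  0.0461] [ 0.5461 -0.159   0.042 ] [ 0.6575 -0.0265  0.0499] ((599.69873046875, -90.87738800048828), (110.10734558105469, 130.67453002929688), 4.13300895690918)
0.055 370 [ 0.553  -0.0464  0.0728] [ 0.5009 -0.0637  0.0597] [ 0.6101 -0.0229  0.0945] ((555.5352172851562, -43.32935333251953), (110.39865112304688, 37.50717544555664), 2.8697783946990967)
0.12 93 [ 0.6178 -0.0374  0.1585] [ 0.6021 -0.046   0.1205] [ 0.6321 -0.0267  0.1752] ((619.0247192382812, -38.92020797729492), (28.095504760742188, 20.009485244750977), 32.999855041503906)
```

View pics/crop.png

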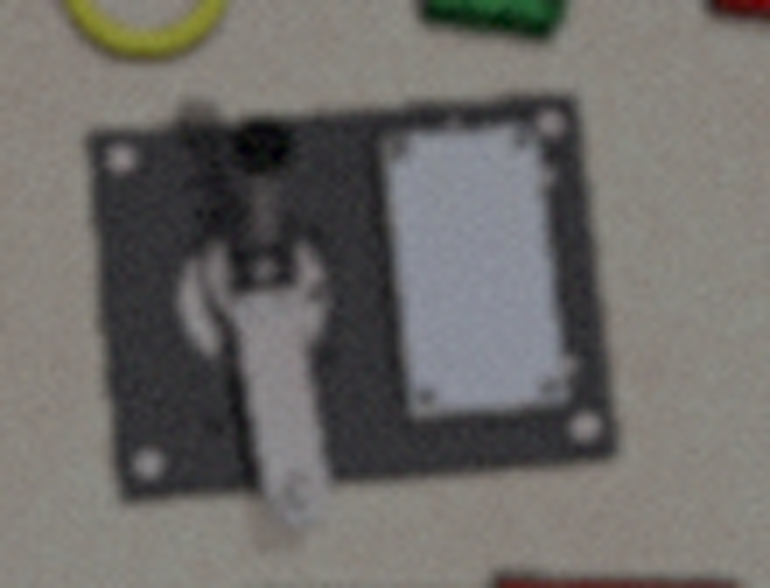

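The crop confirms it: the silver lid sits between the pins, the column is at crop (265,268), the strap tip at (295,520) and the ball at (262,145). Now I'll fix the frame and swing the strap.

```bash
cat >> h.py <<'E'
from scipy.spatial.transform import Rotation as Ro
import pickle
def frame():
    d=pickle.load(open("top.pkl","rb"))
    c=np.array([[92,133],[575,97],[618,455],[125,497]])/7+[230,136]-.5   # (+x+y),(+x-y),(-x-y),(-x+y)
    w=ray(d,c,.015)[:,:2]
    e=(w[0]-w[1])+(w[3]-w[2]); th=np.arctan2(-e[0],e[1])
    e2=(w[0]-w[3])+(w[1]-w[2]); th2=np.arctan2(e2[1],e2[0])
    return w.mean(0),(th*4+th2*3)/7,(th,th2)
C,TH,_=frame()
R2=np.array([[np.cos(TH),-np.sin(TH)],[np.sin(TH),np.cos(TH)]])
def wp(f): return C+R2@np.asarray(f)
AX=wp([0,.04])
def quat(p,sg):   # tool down, tool x along sg*p (fixture direction)
    x=np.r_[sg*(R2@p),0]; x/=np.linalg.norm(x); z=np.array([0,0,-1.]); return Ro.from_matrix(np.c_[x,np.cross(z,x),z]).as_quat()
def swing(s,rho=.075,off=.023,sg=1):
    d=np.array([-np.sin(s),-np.cos(s)]); p=np.array([np.cos(s),-np.sin(s)])
    return AX+R2@(rho*d-off*p), quat(p,sg)
E
python3 - <<'E'
from h import *
from cell import r
print(C,TH,_,AX)
d=pickle.load(open("top.pkl","rb"));W=cloud(d)
q=(W[...,2]>.055)&(W[...,2]<.08)&(abs(W[...,0]-.54)<.04)&(abs(W[...,1]+.045)<.05)
p=W[q][:,:2]; vx,vy,x0,y0=cv2.fitLine(p.astype(np.float32),cv2.DIST_HUBER,0,.01,.01).ravel()
v=R2.T@(np.array([vx,vy])*(-np.sign(vx))); print("s line",np.arctan2(-v[0],-v[1])); v=R2.T@(p.mean(0)-AX); print("s mean",np.arctan2(-v[0],-v[1]))
for sg in(1,-1):
    for s in(2.0,1.5,.75,0):
        x,qq=swing(s,sg=sg); print(sg,s,x.round(3),r.inverse_kinematics([*x,.084],qq))
E
```

```text
Traceback (most recent call last):
NameError: name '_' is not defined
```

```bash
python3 - <<'E'
from h import *
from cell import r
print(frame(),AX)
d=pickle.load(open("top.pkl","rb"));W=cloud(d)
q=(W[...,2]>.055)&(W[...,2]<.08)&(abs(W[...,0]-.54)<.04)&(abs(W[...,1]+.045)<.05)
p=W[q][:,:2]; vx,vy,x0,y0=cv2.fitLine(p.astype(np.float32),cv2.DIST_HUBER,0,.01,.01).ravel()
v=R2.T@(np.array([vx,vy])*(-np.sign(vx))); print("s line",np.arctan2(-v[0],-v[1])); v=R2.T@(p.mean(0)-AX); print("s mean",np.arctan2(-v[0],-v[1]))
for sg in(1,-1):
    for s in(2.0,1.5,.75,0):
        x,qq=swing(s,sg=sg); j=r.inverse_kinematics([*x,.084],qq); print(sg,s,x.round(3),None if j is None else np.round(j,2))
E
```

```text
(array([ 0.59784222, -0.0809562 ]), np.float64(0.07418326828090414), (np.float64(0.07091085999856674), np.float64(0.07854647932402066))) [ 0.59487761 -0.04106621]
s line 1.492247899277321
s mean 1.5049270164643114
1 2.0 [0.533 0.007] [-0.08  0.56  1.82 -0.    0.76 -2.86]
1 1.5 [ 0.517 -0.029] [-0.15  0.54  1.86 -0.    0.74  2.85]
1 0.75 [ 0.53  -0.085] [-0.25  0.56  1.81 -0.    0.77  2.  ]
1 0 [ 0.577 -0.118] [-0.28  0.64  1.67 -0.    0.84  1.22]
-1 2.0 [0.533 0.007] [-0.08  0.56  1.82 -0.    0.76  0.28]
-1 1.5 [ 0.517 -0.029] [-0.15  0.54  1.86 -0.    0.74 -0.29]
-1 0.75 [ 0.53  -0.085] [-0.25  0.56  1.81 -0.    0.77 -1.14]
-1 0 [ 0.577 -0.118] [-0.28  0.64  1.67 -0.    0.84 -1.92]
```

```bash
python3 - <<'E'
from h import *
from cell import r
r.set_gripper(0.0)
x,q=swing(1.95,sg=-1)
r.move_to([*x,.26],q); r.move_linear([*x,.084],vel=.15)
print(r.current_t(),r.current_contact_force().round(1) if hasattr(r.current_contact_force(),'round') else r.current_contact_force())
for s in np.linspace(1.8,.4,11):
    x,q=swing(s,sg=-1); r.move_linear([*x,.084],q,vel=.1)
    print(round(s,2),np.round(r.current_contact_force(),1),round(r.current_t(),1))
from cell import optics
d=optics.get_image("side"); cv2.imwrite("pics/s1.png",cv2.resize(d["pixels"][120:280,170:370,::-1],None,fx=3.5,fy=3.5,interpolation=2))
E
```

```text
4.525 [-0.5  0.5  0.7]
1.8 [ 0.3 -0.4 -0.2] 4.8
1.66 [-0.   0.8  0.8] 5.1
1.52 [ 0.1 -0.2  0.5] 5.4
1.38 [-0.4 -0.2 -0.2] 5.7
1.24 [-0.5  0.9 -0.6] 6.0
1.1 [-0.5 -0.2  0.3] 6.3
0.96 [-0.  -0.1 -1. ] 6.6
0.82 [-0.3 -0.2  0.6] 6.9
0.68 [ 0.3  1.  -0.3] 7.2
0.54 [ 0.1 -0.7 -0.5] 7.5
0.4 [ 0.7  0.1 -0.6] 7.7
```

View pics/s1.png

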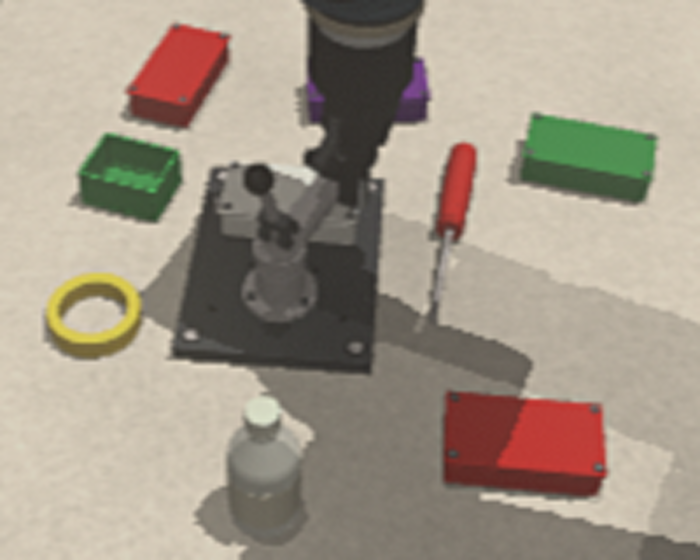

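The strap, at crop (315,205), is following the finger round, and the lever is still up with its ball at (258,180). I'll carry on to the stop.

```bash
python3 - <<'E'
from h import *
from cell import r, optics
for s in [.28,.16,.1,.06,.03,0,-.03,-.06,-.09,-.12,-.15,-.18]:
    x,q=swing(s,sg=-1); r.move_linear([*x,.084],q,vel=.06)
    r.sleep(.08); f=np.mean([r.current_contact_force() for _ in range(3)],0); print(s,np.round(f,1),round(r.current_t(),1))
    if np.hypot(*f[:2])>9: break
x,q=swing(s+.35,sg=-1); r.move_linear([*x,.084],vel=.1)
r.move_linear([*x,.26],vel=.2)
d=optics.get_image("top"); pickle.dump(d,open("top2.pkl","wb"))
cv2.imwrite("pics/t2.png",cv2.resize(d["pixels"][136:220,230:340,::-1],None,fx=7,fy=7,interpolation=2))
E
```

```text
0.28 [ 0.4  0.5 -0.1] 8.2
0.16 [-0.6  0.2  0.6] 8.6
0.1 [ 0.1 -0.1  0.2] 8.9
0.06 [-1.   0.2  0.1] 9.2
0.03 [-0.6 -0.7  0.5] 9.6
0 [-0.7 -0.3 -0.3] 9.9
-0.03 [-5.7 -1.1  2. ] 10.2
-0.06 [-12.7  -1.9   6. ] 10.6
```

View pics/t2.png

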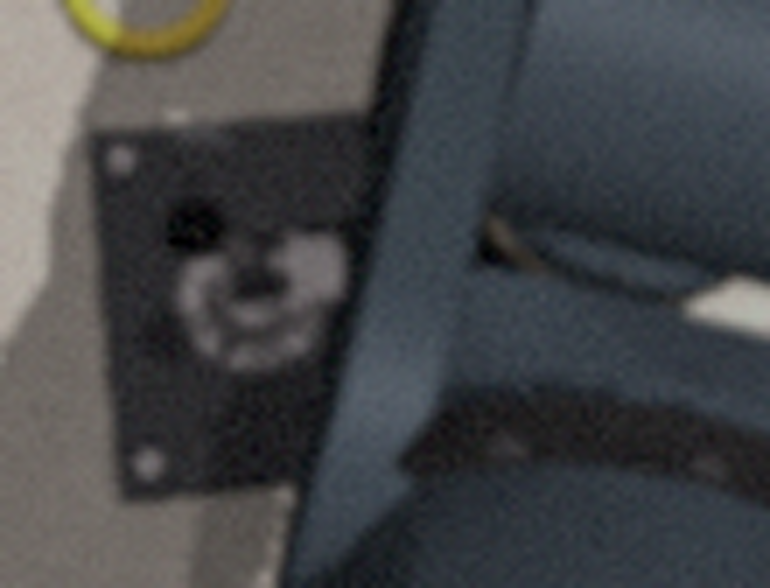

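The finger met the stop at swing ≈ 0 and the force rose to 13 N. The ball is now behind the column at crop (193,225) and still up. Next is the lever.

```bash
cat >> h.py <<'E'
def lever(q,back=0.):
    a=1.4-q; n=np.array([-np.sin(a),np.cos(a)]); B=np.array([.08*np.cos(a),.086+.08*np.sin(a)])
    h=.011-.009*np.clip((q-.5)/.7,0,1); P=B+.011*n
    b=P[0]-h-back; z=P[1]-.004*np.clip(1-q/.8,0,1)
    return [*wp([0,.04+b]),z+.022]
E
python3 - <<'E'
from h import *
from cell import r, optics
d=pickle.load(open("top2.pkl","rb")); print("ball",ray(d,np.array([193,225])/7+[229.5,135.5],.17),wp([0,.0536]))
js={sg:r.inverse_kinematics(lever(0,.025),quat([0,1],sg)) for sg in(1,-1)}
j0=r.current_q()
for k in js: print(k,None if js[k] is None else np.round(js[k],2))
sg=min((k for k in js if js[k] is not None),key=lambda k:abs(js[k][5]-j0[5])); Q=quat([0,1],sg)
p=lever(0,.025); r.move_to([p[0],p[1],.27],Q); r.move_linear(p,vel=.12)
print(sg,r.current_t())
for q in np.r_[0:.6:.1]:
    r.move_linear(lever(q),vel=.05); r.sleep(.05)
    f=np.mean([r.current_contact_force() for _ in range(3)],0); print(round(q,2),np.round(f,1),round(r.current_t(),1))
    if np.linalg.norm(f)>15: break
d=optics.get_image("side"); cv2.imwrite("pics/s2.png",cv2.resize(d["pixels"][110:240,170:350,::-1],None,fx=4,fy=4,interpolation=2))
E
```

```text
ball [[ 0.59289172 -0.01202061  0.17      ]] [ 0.59386964 -0.02750362]
1 [-0.2   0.52  1.58 -0.    1.05 -0.28]
-1 [-0.2   0.52  1.58 -0.    1.05  2.87]
1 14.45
0.0 [-0.7  0.8 -0.3] 15.2
0.1 [-0.3  0.1  0.4] 15.5
0.2 [ 0.  -0.5 -0.3] 15.9
0.3 [ 0.5  0.8 -0.4] 16.2
0.4 [-0.1 -0.3  0.2] 16.6
0.5 [ 0.5 -0.6  1. ] 16.9
```

View pics/s2.png

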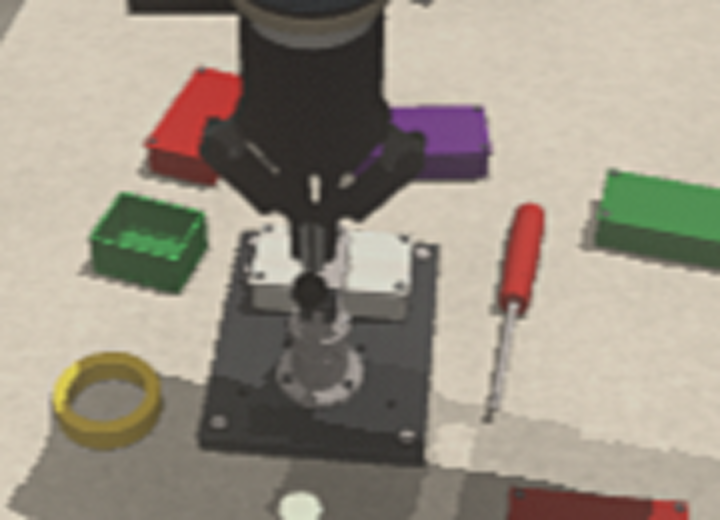

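The finger at crop (312,250) is lined up behind the ball at (310,292). I'll carry on down to the stop.

```bash
python3 - <<'E'
from h import *
from cell import r, optics
def step(p,tag):
    r.move_linear(p,vel=.05); r.sleep(.05)
    f=np.mean([r.current_contact_force() for _ in range(3)],0); print(tag,np.round(f,1),round(r.current_t(),1),flush=True); return np.linalg.norm(f)
for q in np.r_[.6:1.31:.1]:
    F=step(lever(q),round(q,2))
    if F>25: break
p=lever(q); k=0
while F<22 and k<9:
    k+=1; p[2]-=.002; F=step(p,f"down {2*k}")
d=optics.get_image("side"); cv2.imwrite("pics/s3.png",cv2.resize(d["pixels"][110:240,170:350,::-1],None,fx=4,fy=4,interpolation=2))
E
```

```text
0.6 [ 0.2  0.2 -0.4] 17.4
0.7 [-0.8 -0.4 -0.6] 17.7
0.8 [ 0.2  0.7 -0.9] 18.1
0.9 [ 0.2  0.  -0.7] 18.5
1.0 [ 0.2 -0.6 -0.4] 18.9
1.1 [-0.5  0.7 -0. ] 19.2
1.2 [-0.5  0.5  0.1] 19.6
1.3 [ 0.3 -1.   2. ] 20.0
down 2 [-2.1  0.1 12.5] 20.3
down 4 [-5.3  1.4 25. ] 20.6
```

View pics/s3.png

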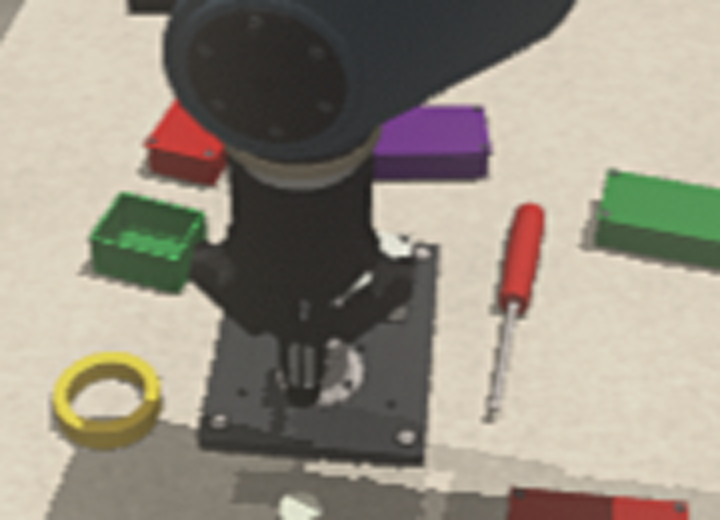

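The fingertip sits on the ball at about (303,395), at the height expected for fully down, and pressing gives a firm 25 N. I'll back off and check.

```bash
python3 - <<'E'
from h import *
from cell import r, optics
p=np.array(r.current_tool_pos()); r.move_linear([p[0],p[1],.27],vel=.15)
r.move_to([.3,.25,.3],r.current_ee_rot())
d=optics.get_image("side"); cv2.imwrite("pics/s4.png",cv2.resize(d["pixels"][110:240,170:350,::-1],None,fx=4,fy=4,interpolation=2))
d=optics.get_image("top"); W=cloud(d); F=(W[...,:2]-AX)@R2*1000
for n,lo,hi,m in(("ball",.09,.125,F[...,1]>60),("strap",.055,.085,F[...,1]<-30),("lid",.042,.05,F[...,1]<-40)):
    k=(d["depth"]>0)&(W[...,2]>lo)&(W[...,2]<hi)&m&(abs(F[...,0])<70)&(abs(F[...,1])<125); q=F[k]
    print(n,k.sum(),q.mean(0).round(1) if len(q) else "",W[k][:,2].max() if len(q) else "",np.median(W[k][:,2]), cv2.minAreaRect(q.astype(np.float32)))
print(r.current_t())
E
```

```text
ball 74 [ 0.2 76.3] 0.10780009904211052 0.10015390688421211 ((0.26197242736816406, 74.67131042480469), (28.309459686279297, 20.73118019104004), 84.49947357177734)
strap 220 [ -0.4 -61.9] 0.08183658322481102 0.06528962834872765 ((0.36402320861816406, -62.77952575683594), (64.75534057617188, 24.334394454956055), 89.3269271850586)
lid 714 [ -0.5 -86.5] 0.049904151955136866 0.046195861619812706 ((0.8595008850097656, -84.95060729980469), (110.03692626953125, 59.926639556884766), 0.41719990968704224)
23.2167
```

View pics/s4.png

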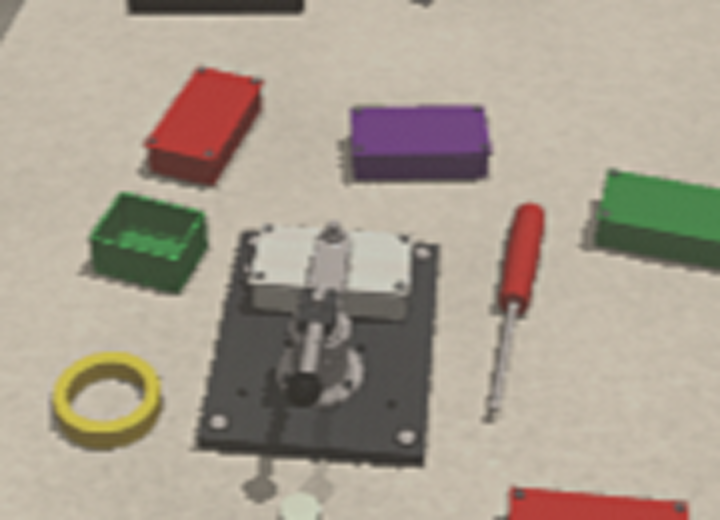

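The picture shows the strap over the lid (foot at about (332,235)) and the lever down (ball at (303,388)). The strap's top is at 65 mm, which is the full 7 mm drop, and the box is in place.

```bash
python3 -c "
from cell import r
print(r.hand_in())"
```

```text
the job is handed in; nothing more can be done
None
```

I swung the strap to its stop and pushed the cam lever fully down, and the box is clamped in its place with nothing else moved; I handed the job in at about 23 s, and no verdict came back.

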